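Hang both pairs of ear defenders over the rail

TASK

Put the hearing protection away: hang both pairs of ear defenders over the bar of the rail by their headbands, with one cup on either side of the bar; the larger pair goes in the left-hand bay as the robot sees it, the smaller pair in the right-hand bay (the disc at the middle of the bar parts the bays). Lower each band onto the bar rather than dropping it, let go so that it hangs still and upright, square across the bar, and leave the other things on the bench where they are.

Things in the scene. Friction and masses are not known exactly. Their poses are not given: they have to be found in the camera images.
- large_pair: larger ear defenders, one rigid piece of 0.26 kg: arched black headband, a grey cup at each end; starts upright on its cups, 140 mm high, 158 mm over the cups. Origin: centre of its underside; x from cup to cup (both sides alike), y across the band's width, z up. Cups 34x62x76 mm (x,y,z), 90 mm clear between them; band 28 mm wide (y), straight-sided to grip
- small_pair: smaller ear defenders, one rigid piece of 0.17 kg: arched black headband, a grey cup at each end; starts upright on its cups, 112 mm high, 124 mm over the cups. Origin: centre of its underside; x from cup to cup (both sides alike), y across the band's width, z up. Cups 28x50x60 mm (x,y,z), 68 mm clear between them; band 24 mm wide (y), straight-sided to grip
- large_pair_seat (a point): middle of the underside of the larger pair's crown, where the bar shall bear, 123 mm above its origin. Band and cushion are 16 mm thick here (crown top at 140 mm): fingers gripping the band's sides lower than this underside would meet the bar
- small_pair_seat (a point): middle of the underside of the smaller pair's crown, where the bar shall bear, 95 mm above its origin. Band and cushion are 16 mm thick here (crown top at 112 mm): fingers gripping the band's sides lower than this underside would meet the bar
- rail: fixed hanging rail: level steel bar, 16 mm diameter, 330 mm long, on two posts on a plywood foot (75x370x18 mm). Origin: centre of the foot's underside; y along the bar to its left end, x across it away from the robot, z up. Bar top at z = 150 mm. A disc (36 mm diameter, 6 mm thick) at y = 0 parts two bays; posts below the bar at y = +-156 mm, end caps (26 mm) at +-169 mm
- left_bay (a point): top of the bar at the middle of the left-hand bay (+y side; bay for the larger pair), 75 mm from the disc; axes as the rail's
- right_bay (a point): top of the bar at the middle of the right-hand bay (-y side; bay for the smaller pair), 75 mm from the disc; axes as the rail's
- tape_measure: yellow tape measure, 38x83x62 mm, behind the rail at the left; leave alone. Origin at the centre of its underside
- white_tub: small white open tub with screws in it, 65x76x56 mm, behind the rail; leave alone. (A wall cabinet hangs over the back of the bench, from about x = 0.6 m on and 0.49 m up: swing the arm round on the near side of it). Origin at the centre of its underside
- wood_block: softwood block, 60x100x45 mm, lying behind the rail; leave alone. Origin at the centre of its underside
There are look-alikes about, which are no part of the job. Leave any green look-alike of the small_pair alone.

How it is judged:
By the outcome, as a careful person would: the job done as asked, in the order asked, and still so for the second after the job is handed in, with the robot touching nothing.
It also fails if it takes over 72 s, if anything falls off the work surface, if the arm or the gripper's body presses on something with over 40 N, if the wrist force passes 120 N, or if a joint passes its speed limit or range.

ROBOT

A 6-joint arm with a two-finger parallel gripper is mounted at the origin on a cart in front of the work surface, level with it; the furniture and walls round the work are solid. World frame = base frame: x ahead of the robot, y to its left, z up, the work surface at z = 0. Lengths are in m, angles in degrees, forces in N, time in s.
With the tool pointing down it reaches from about 0.25 to 0.725 m from the base axis. Payload 9.7 kg.
Tool frame: the origin (TCP) lies on the mounting face of the last link; the fingertips stand 173 mm ahead of it and the grasp point (between the pads) lies 155 mm ahead of it; z points along the fingers, y is the line along which they close (so a half turn about z gives the same grasp; the last joint's range is limited). The gripper opens to 85 mm and grips with 20 to 120 N. Pads are 22 mm wide; open, the fingers measure 114 mm over their backs; the gripper's body (76 mm by 85 mm) begins 54 mm behind the grasp point. The pads swing forward as they close: fully open they stand 13 mm farther back than shut.
Start: joints at [76.49, 4.979, 10.078, 95.1, 0, 90], TCP at [0.128, 0.535, 0.405] pointing down, gripper open.
Joint ranges: [-179.16, 179.16], [-48.56, 103.87], [-65.8, 70.77], [-126.05, 130.52], [-82.76, 87.17], [-180, 180]. Speed limits (degrees/s): [127.2, 127.2, 147.25, 180, 180, 180].

INTERFACE

Orientations are given as [roll, pitch, yaw] about the fixed x, y, z axes, in that order (R = Rz(yaw) Ry(pitch) Rx(roll)).
In Python, from workcell import bot, camera, camera_model, outline_of, pinpoint gives the robot as it stands.
- The arm moves only by the tool move_arm, never from a script. Its arguments are lists of equal length, an entry for each row: "jaw": the closure, from 0 (fully open) to 1 (shut); "delta_pos": the shift along the world's x, y, z in m, a list of three; "yaw": the turn about the world's z in rad. In form: {"jaw": [jaw, ...], "delta_pos": [[dx, dy, dz], ...], "yaw": [yaw, ...]}. A call has 1 to 10 rows; each row shifts and turns the commanded pose from where the row before left it; what a row does not reach is not made up. A row lasts 1/12 s, in which the tool goes at most 41.7 mm and 7.16 degrees, less where a joint would pass 70% of its speed; a pose out of reach is approached as far as the arm can. A call with a gripper value outside its range is refused whole. The fingers move at their own pace and stop on an object; "force" is the grip in N (left out, the last holds). Time passes only in rows, so rows that do not move let the fingers close. It gives the time, the measured TCP pose, the force, the opening and the grip force at its end, in the units of the state.
- bot.get_obs(): the state, without advancing time (a new reading comes with each control period).
- camera(name): name is "scene" or "top" or "wrist"; returns the picture (400x640x3 uint8, red, green, blue); there is no depth.
- camera_model(name): a dict with "fx", "fy", "cx", "cy" (pixels), "R" (3x3) and "t" (3): a world point X has camera coordinates R X + t. Camera axes: x right, y down, z forward; pixel columns grow to the right and rows downward; lengths in m; the calibration is good to about 2 mm. A picture is of the moment at which its call begins: read the wrist's pose just before it. camera_model takes no time and is no camera call; for the wrist camera it gives the pose at the moment of the call.
- bot.job_done(): hands the job in; it is judged then, once.
Trained networks look in the newest picture that a camera, given by its name, has taken for a name from the list of things; names that differ only in an ending like _2 or _b are one class to them, and where a whole thing is asked for, a point or a joint stands for the part that bears it (a point fixed in the world has none). Each returns a list of dicts, best first, with "confidence" (0 to 1); they miss things now and then, are a little off and sometimes report something else, mostly with a low value. They report only what shows in the picture. A call takes as long as a camera call. They do not tell look-alikes from the thing itself.
- outline_of(camera, thing): "mask" (400x640 bool, what is visible of it) and "xy" ([column, row] in pixels, amid what is visible of it).
- pinpoint(camera, thing): "xy" ([column, row] in pixels: a listed point, or the origin of a listed thing).
The state is a dict: "time": time; "q": joint angles; "qd": joint speeds; "joint_efforts": joint torques, N m; "ee_pos": TCP position; "tcp_rot": TCP orientation; "wrist_force": force on the tool from outside, world axes, zero at the start; "torque": the same for the moment, N m; "opening": finger opening in m; "grasp_force": force on a finger pad.
Only numpy, scipy, OpenCV 4.12 (cv2) and the standard library are available. Lean on these libraries where they do the work, as an engineer would, in place of code of your own. Each camera call takes 0.05 s, during which the arm holds its last target. There are 200 camera calls.

## Working session

There is one attempt and no reset: what is moved stays moved. The work goes in short steps, Python scripts to look and compute and a tool call to move; the robot and the scene stay as the last step left them, time stands still between calls to the robot, and variables do not carry over. Pictures are saved under pics/ and viewed, at most 10 in all, crops included, and the job is handed in when it is done.

Besides the shell and the picture viewer there is one more tool, called after "Call:" by a JSON object that holds its "name" and its "arguments". move_arm: Moves the arm, as the interface text tells. Its arguments: {"type":"object","properties":{"jaw":{"type":"array"},"delta_pos":{"type":"array"},"yaw":{"type":"array"},"force":{"type":"number"}},"required":["jaw","delta_pos","yaw"]}

```bash
mkdir -p pics; ls
cat > h.py <<'E'
import numpy as np,cv2
from workcell import bot,camera,camera_model,outline_of,pinpoint
def ray(m,uv):
    R=np.array(m["R"]);t=np.array(m["t"])
    d=R.T@np.array([(uv[0]-m["cx"])/m["fx"],(uv[1]-m["cy"])/m["fy"],1]);return -R.T@t,d/np.linalg.norm(d)
def tri(rs):
    A=sum(np.eye(3)-np.outer(d,d) for o,d in rs);b=sum((np.eye(3)-np.outer(d,d))@o for o,d in rs)
    p=np.linalg.solve(A,b);e=[np.linalg.norm((np.eye(3)-np.outer(d,d))@(p-o)) for o,d in rs];return p,e
def onz(m,uv,z):
    o,d=ray(m,uv);return o+d*(z-o[2])/d[2]
def save(n,im):cv2.imwrite("pics/"+n+".png",im[...,::-1])
E
python3 - <<'E'
from h import *
for n in("scene","top"):
    im=camera(n);save(n+"1",im);m=camera_model(n);print(n,ray(m,(320,200)))
    for th in("large_pair","small_pair","rail","large_pair_seat","small_pair_seat","left_bay","right_bay"):
        print(th,[(np.round(r["xy"],1).tolist(),round(r["confidence"],2)) for r in pinpoint(n,th)][:5])
print(bot.get_obs()["time"])
E
```

```text
pics
scene (array([ 0.02400733, -0.44765493,  0.88739579]), array([ 0.49634105,  0.48100093, -0.72269196]))
large_pair [([404.9, 327.7], 0.85)]
small_pair [([211.2, 182.9], 0.75), ([246.1, 197.3], 0.6)]
rail [([319.9, 258.7], 0.75)]
large_pair_seat [([415.5, 302.5], 0.86)]
small_pair_seat [([243.4, 177.9], 0.72), ([206.4, 162.7], 0.62), ([309.7, 204.5], 0.54)]
left_bay [([307.3, 201.4], 0.63)]
right_bay [([335.9, 242.0], 0.68)]
top (array([0.3079971 , 0.05487027, 1.32409901]), array([ 0.1954    , -0.00165253, -0.98072224]))
large_pair [([419.0, 221.5], 0.83)]
small_pair [([209.8, 241.1], 0.87), ([248.6, 228.6], 0.56)]
rail [([342.8, 222.2], 0.62)]
large_pair_seat [([432.3, 220.8], 0.66)]
small_pair_seat [([241.2, 224.8], 0.79), ([199.8, 242.0], 0.72)]
left_bay [([315.8, 213.2], 0.9)]
right_bay [([363.9, 222.4], 0.8), ([243.2, 227.3], 0.24)]
0.8
```

View pics/scene1.png

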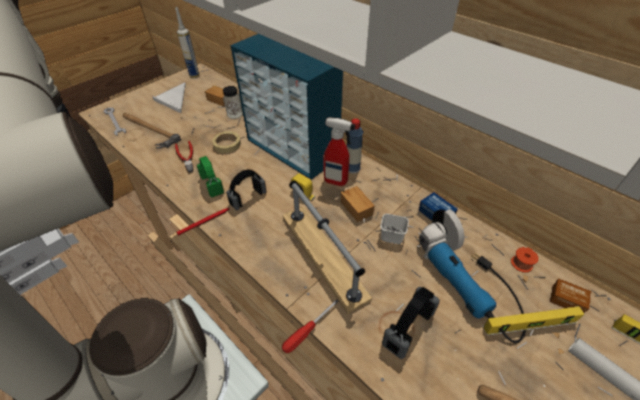

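View pics/top1.png

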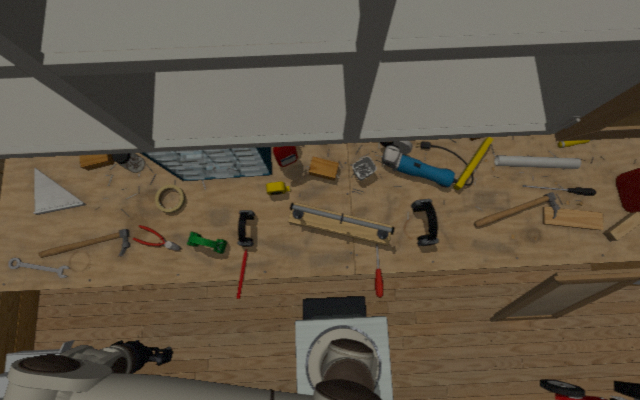

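The scene picture shows the black small pair at (246,190), a green look-alike at (210,178), the large pair at (410,325) and the rail from (295,187) to (360,270). In the top picture they are at (246,228), (208,242), (427,222), and the bar runs from (292,208) to (392,232). Two things could be the small pair: green at top (208,242) and black at top (246,228). The black one fits, since the description says a black band and grey cups. I'll confirm it in a crop.

Run:
```python
from h import *
ms,mt=camera_model("scene"),camera_model("top")
for n,a,b in [("large",(404.9,327.7),(419,221.5)),("Lseat",(415.5,302.5),(432.3,220.8)),("small",(246.1,197.3),(248.6,228.6)),("Sseat",(243.4,177.9),(241.2,224.8)),("rail",(319.9,258.7),(342.8,222.2)),("LB",(307.3,201.4),(315.8,213.2)),("RB",(335.9,242),(363.9,222.4)),("green",(211.2,182.9),(209.8,241.1))]:
    p,e=tri([ray(ms,a),ray(mt,b)]);print(n,p.round(4),np.round(e,4))
s=cv2.imread("pics/scene1.png")[140:240,170:290];t=cv2.imread("pics/top1.png")[190:270,180:280]
c=np.hstack([cv2.resize(s,(480,400),interpolation=cv2.INTER_CUBIC),cv2.resize(t[:, :80],(320,400)[::1],interpolation=cv2.INTER_CUBIC)])
cv2.imwrite("pics/crop1.png",c)
o=bot.get_obs();print(o["ee_pos"],o["tcp_rot"],o["q"])
m=camera_model("wrist");R=np.array(m["R"]);print(m,-R.T@np.array(m["t"]))
```

```text
large [ 0.4741 -0.3058 -0.0131] [0.0036 0.0036]
Lseat [ 0.4583 -0.3111  0.1388] [0.0004 0.0004]
small [0.4736 0.3162 0.0105] [0.0033 0.0033]
Sseat [0.4807 0.3253 0.0846] [0.0006 0.0006]
rail [ 0.4765 -0.0209  0.0014] [0.0104 0.0104]
LB [0.5016 0.0668 0.1485] [0.003 0.003]
RB [ 0.4589 -0.0837  0.1487] [0.0035 0.0035]
green [0.4352 0.4551 0.0102] [0.0032 0.0032]
[0.12848156 0.53476822 0.4047423 ] [ 1.79993866e+02 -2.95879914e-04  1.66490409e+02] [7.64903099e+01 4.97471511e+00 1.00802203e+01 9.50993715e+01
 2.95890507e-04 8.99999011e+01]
{'fx': 345.79143038493373, 'fy': 345.79143038493373, 'cx': 318.88967811786125, 'cy': 203.35658286110416, 'R': array([[ 0.23454328,  0.97210512, -0.00104671],
       [ 0.9340619 , -0.22506591,  0.27726106],
       [ 0.26929132, -0.06600741, -0.96079405]]), 't': array([-0.54975064, -0.03463799,  0.37860443])} [0.05933946 0.55161028 0.37278922]
```

View pics/crop1.png

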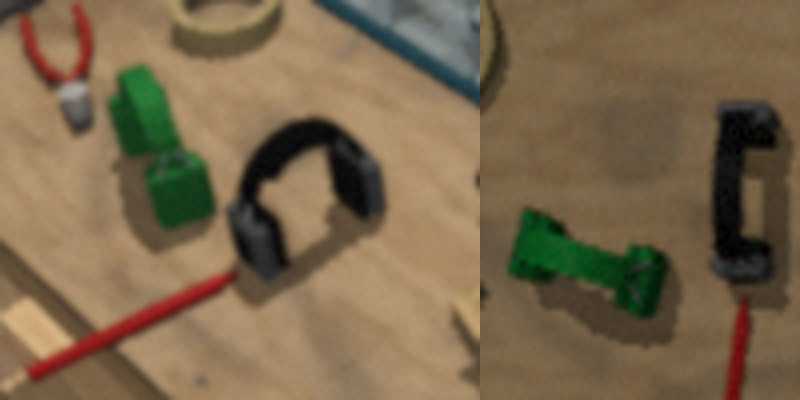

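Crop confirmed: the left object (top (208,242)) is green, so it stays. The black and grey pair at top (246,228) is the small pair. I'm heading for the large pair first.

Call:
{"name": "move_arm", "arguments": {"jaw": [0,0,0,0,0,0,0,0,0,0], "delta_pos": [[0.022,-0.034,0],[0.022,-0.034,0],[0.022,-0.034,0],[0.022,-0.034,0],[0.022,-0.034,0],[0.022,-0.034,0],[0.022,-0.034,0],[0.022,-0.034,0],[0.022,-0.034,0],[0.022,-0.034,0]], "yaw": [-0.124,-0.124,-0.124,-0.124,-0.124,-0.124,-0.124,-0.124,-0.124,-0.124], "force": 50}}

```text
time: 1.63
ee_pos: [0.3489, 0.1929, 0.405]
tcp_rot: [179.9, -0.0, 95.1]
wrist_force: [1.0, 0.8, -0.4]
opening: 0.0854
grasp_force: 0.0
```

Call:
{"name": "move_arm", "arguments": {"jaw": [0,0,0,0,0,0,0,0,0,0], "delta_pos": [[0.011,-0.025,0.004],[0.011,-0.025,0.004],[0.011,-0.025,0.004],[0.011,-0.025,0.004],[0.011,-0.025,0.004],[0.011,-0.025,0.004],[0.011,-0.025,0.004],[0.011,-0.025,0.004],[0.011,-0.025,0.004],[0.011,-0.025,0.004]], "yaw": [-0.124,-0.124,-0.124,-0.124,-0.124,-0.124,-0.124,-0.124,-0.124,-0.124]}}

```text
time: 2.47
ee_pos: [0.4587, -0.0566, 0.445]
tcp_rot: [180.0, -0.0, 24.0]
wrist_force: [1.0, -0.2, 0.3]
opening: 0.0853
grasp_force: 0.0
```

Run:
```python
from h import *
import pickle
m=camera_model("wrist");im=camera("wrist");save("w1",im)
print([(r["xy"],r["confidence"]) for n in("left_bay","right_bay","rail") for r in pinpoint("wrist",n)])
pickle.dump((m,im),open("w1.pkl","wb"))
```

```text
[([203.2, 82.4], 0.63), ([290.7, 131.2], 0.69), ([198.8, 82.0], 0.2)]
```

Call:
{"name": "move_arm", "arguments": {"jaw": [0,0,0,0,0,0,0,0], "delta_pos": [[0.001,-0.032,0],[0.001,-0.032,0],[0.001,-0.032,0],[0.001,-0.032,0],[0,-0.032,0],[0,-0.032,0],[0,-0.032,0],[0,-0.03,0]], "yaw": [-0.085,-0.085,-0.085,-0.085,-0.085,0,0,0]}}

```text
time: 3.33
ee_pos: [0.4624, -0.3097, 0.4448]
tcp_rot: [180.0, -0.0, 0.2]
wrist_force: [0.7, 0.4, 0.0]
opening: 0.0853
grasp_force: 0.0
```

Run:
```python
from h import *
import pickle
m=camera_model("wrist");im=camera("wrist");save("w2",im)
print([(r["xy"],r["confidence"]) for n in("large_pair","large_pair_seat") for r in pinpoint("wrist",n)])
pickle.dump((m,im),open("w2.pkl","wb"))
o=bot.get_obs();print(o["ee_pos"],o["tcp_rot"])
a,b=cv2.imread("pics/w1.png"),cv2.imread("pics/w2.png")
cv2.imwrite("pics/w12.png",np.vstack([cv2.resize(a,(480,300)),cv2.resize(b,(480,300))]))
```

```text
[([323.3, 187.4], 0.56)]
[ 0.4625122  -0.30981222  0.44402505] [-1.79954043e+02  5.47128189e-02  4.16706080e-02]
```

View pics/w12.png

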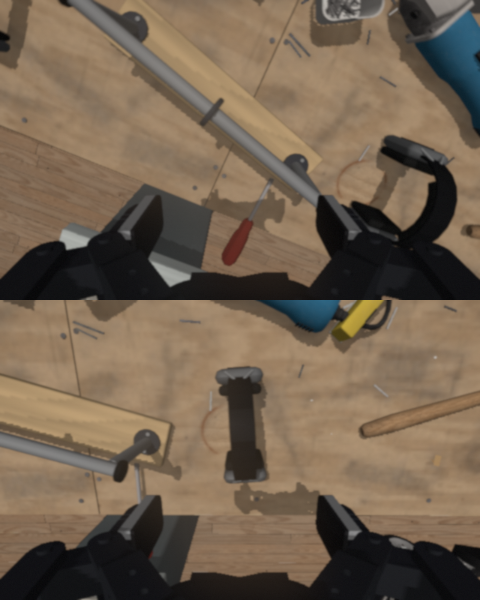

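The upper half of the picture (w1) shows the bar running from full-res (90,0) to (420,265), with the disc at (283,148). The lower half (w2) shows the large pair lying along image-vertical, far cup at (320,105) and near cup at (327,222). I'll fit simple silhouette models to the network masks.

```bash
cat > fit.py <<'E'
from h import *
from scipy.optimize import minimize
def box(c,s):return np.array([[c[i]+s[i]/2*k[i] for i in range(3)] for k in np.ndindex(2,2,2) for k in [np.array(k)*2-1]])
def pair(W,cx,cy,cz,H,bw):
    P=[box((s*(W-cx)/2,0,cz/2),(cx,cy,cz)) for s in(-1,1)]
    a=(W-cx)/2+4e-3;z0=cz*.6;th=np.linspace(0,np.pi,15)
    o=[(a*np.cos(t),z0+(H-z0)*np.sin(t)) for t in th];i=[((a-.01)*np.cos(t),z0+(H-.014-z0)*np.sin(t)) for t in th]
    for k in range(14):P.append(np.array([[x,s*bw/2,z] for x,z in(o[k],o[k+1],i[k],i[k+1]) for s in(-1,1)]))
    return P
LARGE=pair(.158,.034,.062,.076,.140,.028);SMALL=pair(.124,.028,.050,.060,.112,.024)
RAIL=[box((0,0,.009),(.075,.37,.018)),box((0,0,.142),(.016,.33,.016)),box((0,0,.142),(.036,.006,.036))]+[box((0,s*.156,.08),(.02,.02,.125)) for s in(-1,1)]+[box((0,s*.169,.142),(.024,.008,.024)) for s in(-1,1)]
def place(P,p):
    c,s=np.cos(p[2]),np.sin(p[2]);R=np.array([[c,-s,0],[s,c,0],[0,0,1]]);z=p[3] if len(p)>3 else 0
    return [q@R.T+[p[0],p[1],z] for q in P]
def render(P,m):
    im=np.zeros((400,640),np.uint8)
    for q in P:
        X=q@np.array(m["R"]).T+np.array(m["t"])
        if X[:,2].min()<.03: continue
        uv=np.c_[X[:,0]/X[:,2]*m["fx"]+m["cx"],X[:,1]/X[:,2]*m["fy"]+m["cy"]]
        cv2.fillConvexPoly(im,cv2.convexHull((uv*16).round().astype(np.int32)),255,cv2.LINE_AA,4)
    return im/255.
def fit(P,obs,p0,st=(.01,.01,.1,.01)):
    p0=np.array(p0,float)
    def f(p):
        Q=place(P,p);return sum(1-np.minimum(a,k).sum()/np.maximum(a,k).sum() for m,k in obs for a in[render(Q,m)])
    for sc in(1,.4):
        S=np.vstack([p0]+[p0+np.eye(len(p0))[i]*st[i]*sc for i in range(len(p0))])
        r=minimize(f,p0,method="Nelder-Mead",options=dict(initial_simplex=S,maxiter=250,xatol=1e-4,fatol=1e-4));p0=r.x
    return r.x,r.fun/len(obs)
def mask(cam,th,near=None):
    L=outline_of(cam,th)
    if near is not None:L=[r for r in L if np.hypot(*(np.array(r["xy"])-near))<30]
    if not L:return None
    return L[0]["mask"].astype(float)
E
python3 - <<'E'
from fit import *
O={}
for c in("wrist","top","scene"):
    if c!="wrist":camera(c)
    m=camera_model(c)
    for t,n in(("large_pair",None),("small_pair",{"top":(246,228),"scene":(246,190),"wrist":(9e3,0)}[c]),("rail",None)):
        k=mask(c,t,n)
        if k is None: print("none",c,t)
        else: O[c,t]=(m,k); print(c,t,k.sum())
for t,P,p in(("large_pair",LARGE,(.458,-.311,0)),("small_pair",SMALL,(.48,.325,0)),("rail",RAIL,(.48,-.008,-.278))):
    for cs in(("wrist",),("top",),("scene",),("wrist","top","scene"),("top","scene")):
        ob=[O[c,t] for c in cs if (c,t) in O]
        if ob and not(t=="rail" and cs==("wrist",)): r=fit(P,ob,p if len(cs)==1 else (*p,0));print(t,cs,r[0].round(4),round(r[1],3))
E
```

```text
wrist large_pair 7027.0
none wrist small_pair
wrist rail 18138.0
top large_pair 588.0
top small_pair 366.0
top rail 2080.0
scene large_pair 1591.0
scene small_pair 221.0
scene rail 4214.0
large_pair ('wrist',) [ 0.4659 -0.3121  0.0669] 0.143
large_pair ('top',) [ 0.4668 -0.3125  0.1299] 0.33
large_pair ('scene',) [ 0.4722 -0.3122  0.1027] 0.235
large_pair ('wrist', 'top', 'scene') [ 0.4665 -0.3125  0.0842 -0.0074] 0.231
large_pair ('top', 'scene') [ 0.468  -0.3131  0.1024 -0.0066] 0.281
small_pair ('top',) [ 0.4751  0.3174 -0.1491] 0.344
small_pair ('scene',) [ 0.4788  0.3105 -0.2939] 0.749
small_pair ('wrist', 'top', 'scene') [ 0.4801  0.3228 -0.1785 -0.0168] 0.543
small_pair ('top', 'scene') [ 0.4801  0.3228 -0.1785 -0.0168] 0.543
rail ('top',) [ 0.4793 -0.0163 -0.2785] 0.134
rail ('scene',) [ 0.4808 -0.0146 -0.3009] 0.106
rail ('wrist', 'top', 'scene') [ 0.4808 -0.0117 -0.2896 -0.0062] 0.115
rail ('top', 'scene') [ 0.4837 -0.0127 -0.2924 -0.0096] 0.111
```

Call:
{"name": "move_arm", "arguments": {"jaw": [0,0,0,0], "delta_pos": [[0.0015,-0.001,-0.025],[0.001,-0.001,-0.025],[0.001,0,-0.03],[0,0,0]], "yaw": [0.035,0.03,0,0]}}

```text
time: 4.37
ee_pos: [0.4655, -0.3108, 0.3588]
tcp_rot: [-179.7, 0.4, 3.8]
wrist_force: [-1.0, 0.9, -2.1]
opening: 0.0853
grasp_force: 0.0
```

Run:
```python
from fit import *
m=camera_model("wrist");im=camera("wrist");save("w3",im)
k=mask("wrist","large_pair");p,e=fit(LARGE,[(m,k)],(.466,-.312,.067));print(p.round(4),e,fit(LARGE,[(m,k)],(.466,-.312,.067,0)))
o=bot.get_obs();print(o["ee_pos"],o["tcp_rot"])
r=render(place(LARGE,p),m)
im=im.copy();c,_=cv2.findContours((r>.5).astype(np.uint8),0,1);cv2.drawContours(im,c,-1,(255,0,0),1)
c,_=cv2.findContours(k.astype(np.uint8),0,1);cv2.drawContours(im,c,-1,(0,255,0),1);save("w3o",im)
```

```text
[ 0.4663 -0.3118  0.0521] 0.14733874201328678 (array([ 0.46554985, -0.31222214,  0.06157791, -0.00971682]), np.float64(0.10542511718842007))
[ 0.46576256 -0.31101755  0.36466675] [-1.79939533e+02  7.89751321e-02  3.76284435e+00]
```

View pics/w3o.png

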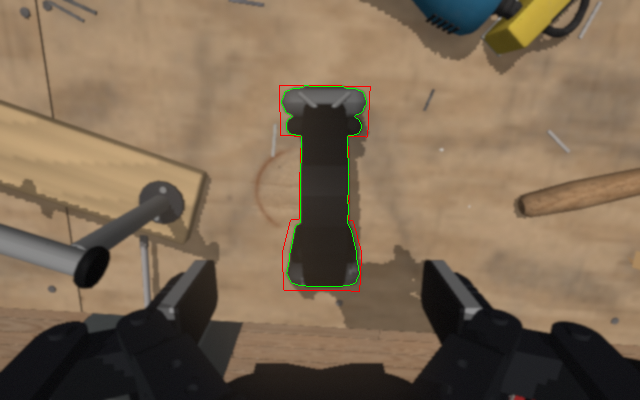

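The overlay fits the large pair closely: band at columns 300–350, crown at about (325,170). Position is (0.466, −0.312), yaw about 3.5°. Descending to grip.

Call:
{"name": "move_arm", "arguments": {"jaw": [0,0,0,0,1,1,1,1,1,1], "delta_pos": [[0,-0.0005,-0.022],[0,-0.0005,-0.022],[0,0,-0.022],[0,0,0],[0,0,0],[0,0,0],[0,0,0],[0,0,0],[0,0,0],[0,0,0]], "yaw": [-0.005,0,0,0,0,0,0,0,0,0], "force": 60}}

```text
time: 5.3
ee_pos: [0.4662, -0.3125, 0.3003]
tcp_rot: [179.9, -0.1, 3.5]
wrist_force: [-0.7, -0.7, 6.5]
opening: 0.0266
grasp_force: 60.1
```

Call:
{"name": "move_arm", "arguments": {"jaw": [1,1,1,1,1,1,1,1,1], "delta_pos": [[0,0,0.008],[0,0,0.015],[0,0,0.025],[-0.002,0,0.025],[-0.002,0,0.025],[-0.003,0,0.025],[-0.003,0.01,0.025],[-0.003,0.02,0.02],[-0.003,0.025,0.005]], "yaw": [0,0,0,0,0,-0.03,-0.03,-0.04,-0.04]}}

```text
time: 6.05
ee_pos: [0.4495, -0.2573, 0.4752]
tcp_rot: [179.9, -0.2, -4.7]
wrist_force: [0.5, -0.5, -2.0]
opening: 0.0267
grasp_force: 59.6
```

Call:
{"name": "move_arm", "arguments": {"jaw": [1,1,1,1,1,1,1,1,1,1], "delta_pos": [[0,0.03,0],[0,0.03,0],[0,0.03,0],[0,0.03,0],[0,0.03,0],[0,0.03,0],[0,0.02,0],[0,0.015,0],[0,0,0],[0,0,0]], "yaw": [-0.04,-0.04,-0.03,-0.03,-0.02,-0.02,-0.02,0,0,0]}}

```text
time: 6.88
ee_pos: [0.438, -0.0946, 0.4717]
tcp_rot: [-178.0, 0.0, -12.6]
wrist_force: [0.4, -0.9, -2.2]
opening: 0.0264
grasp_force: 59.8
```

Run:
```python
from fit import *
o=bot.get_obs();print(o["time"],o["ee_pos"],o["tcp_rot"],o["wrist_force"],o["grasp_force"])
O={}
for c in("wrist","top","scene"):
    m=camera_model(c);im=camera(c);save(c+"4",im)
    O[c]=m,mask(c,"rail"); print(c,None if O[c][1] is None else O[c][1].sum())
    for t in("left_bay","right_bay","large_pair_seat"):
        print(c,t,[(np.round(r["xy"],1),r["confidence"]) for r in pinpoint(c,t)][:2])
    L=mask(c,"large_pair")
    if c=="wrist":
        k=L
        if k is not None:
            p=np.array(o["ee_pos"]);z=o["ee_pos"][2]-.3003
            print("pair",fit(LARGE,[(m,k)],(p[0],p[1],np.radians(o["tcp_rot"][2]),z)))
a,b=cv2.imread("pics/wrist4.png"),cv2.imread("pics/scene4.png")
cv2.imwrite("pics/c4.png",np.vstack([cv2.resize(a,(480,300)),cv2.resize(b,(480,300))]))
```

```text
6.8833 [ 0.43801319 -0.09461517  0.47166692] [-1.77998822e+02  1.06994196e-02 -1.26482915e+01] [ 0.43643447 -0.86273938 -2.20024212] 59.77393557786854
wrist 16369.0
wrist left_bay [(array([143.9, 153. ]), 0.95)]
wrist right_bay []
wrist large_pair_seat [(array([317.3, 264. ]), 0.94)]
pair (array([ 0.43859623, -0.08861605, -0.19832248,  0.1679793 ]), np.float64(0.18484515390923462))
top 1470.0
top left_bay [(array([320.6, 215.3]), 0.59)]
top right_bay [(array([365.4, 225.4]), 0.59), (array([369. , 222.5]), 0.17)]
top large_pair_seat [(array([372. , 221.3]), 0.83), (array([281.3, 189.4]), 0.63)]
scene 3273.0
scene left_bay [(array([307.8, 199.8]), 0.93), (array([247.3, 198.5]), 0.37)]
scene right_bay [(array([336.6, 242.1]), 0.9)]
scene large_pair_seat [(array([333.6, 206.2]), 0.81)]
```

View pics/c4.png

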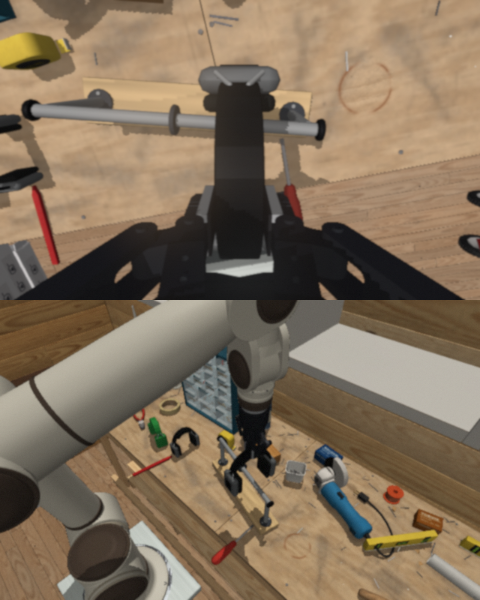

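The picture shows the large pair held upright. The bar's end caps are at full-res wrist (42,146) and (429,171), and the disc is at (232,159). Moving closer to the left bay, then measuring once settled.

Call:
{"name": "move_arm", "arguments": {"jaw": [1,1,1,1,1,1,1,1,1], "delta_pos": [[0,0.02,0.002],[0,0.03,0],[0,0.03,0],[0,0.03,0],[0,0.02,0],[0,0.01,0],[0,0,0],[0,0,0],[0,0,0]], "yaw": [0,0,0,0,0,0,0,0,0]}}

```text
time: 8.53
ee_pos: [0.4247, -0.0423, 0.4729]
tcp_rot: [-174.6, 0.0, -7.0]
wrist_force: [-0.1, 0.6, -0.9]
opening: 0.0261
grasp_force: 59.8
```

Run:
```python
from fit import *
o=bot.get_obs();print(o["time"],o["ee_pos"],o["tcp_rot"],o["wrist_force"],o["grasp_force"])
m=camera_model("wrist");im=camera("wrist");save("w5",im)
for t in("left_bay","right_bay","large_pair_seat"):
    for r in pinpoint("wrist",t)[:1]:print(t,r["xy"],r["confidence"],onz(m,r["xy"],.15).round(4))
k=mask("wrist","rail");print("rail",fit(RAIL,[(m,k)],(.481,-.012,-.285))) if k is not None else 0
k=mask("wrist","large_pair");p=o["ee_pos"]
print("pair",fit(LARGE,[(m,k)],(p[0],p[1],np.radians(o["tcp_rot"][2]),p[2]-.3)))
# old two-view bay
```

```text
8.5333 [ 0.42466547 -0.04226     0.47294177] [-1.74605860e+02  4.73748169e-02 -7.03586999e+00] [-0.0548006   0.56427806 -0.94182302] 59.80011030834248
left_bay [227.3, 112.0] 0.68 [0.5    0.0567 0.15  ]
large_pair_seat [317.2, 263.0] 0.94 [ 0.3565 -0.0015  0.15  ]
rail (array([ 0.4794936 , -0.0134271 , -0.28595884]), np.float64(0.31387569302942697))
pair (array([ 0.42608091, -0.02605628, -0.08002644,  0.16882974]), np.float64(0.20537956203262064))
```

View pics/w5.png

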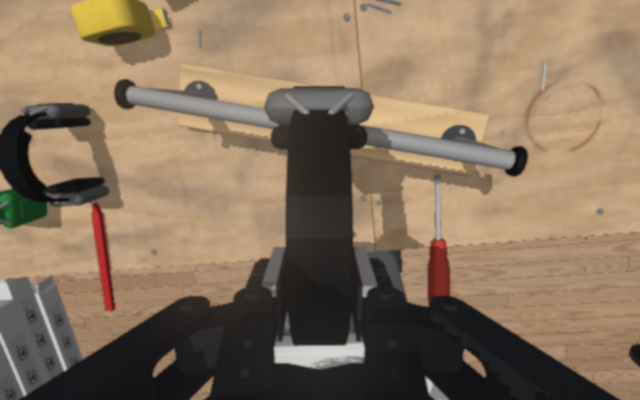

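The arm lags behind the command and the tool is tilted. Checking the joints.

Run:
```python
from h import *
o=bot.get_obs()
for k in("q","qd","joint_efforts","torque"):print(k,np.round(o[k],2))
save("s6",camera("scene"))
```

```text
q [ -7.11  -9.57   3.69 103.31   5.41 179.94]
qd [ 0.06 -0.03  0.02  0.05  0.07 -0.01]
joint_efforts [ 0.000e+00 -3.535e+01  4.607e+01  1.000e-02  3.800e-01  0.000e+00]
torque [-0.13 -0.05 -0.02]
```

View pics/s6.png

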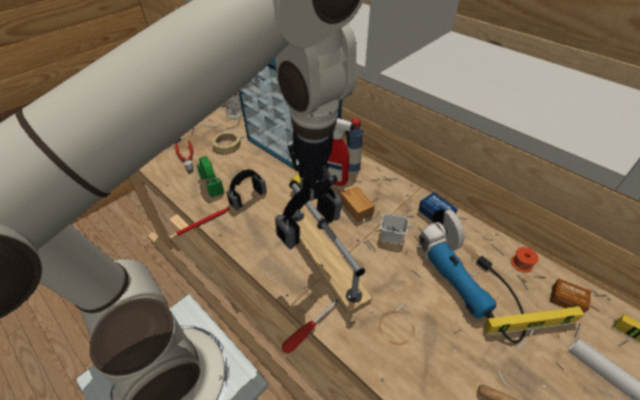

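The last joint stands at its 180° limit (q6 = q1 + 180 − yaw). Turning the pair half round gives the same grasp with the joint mid-range.

Call:
{"name": "move_arm", "arguments": {"jaw": [1,1,1,1,1,1,1,1,1,1], "delta_pos": [[0,0,0.005],[0,0,0.005],[0,0,0],[0,0,0],[0,0,0],[0,0,0],[0,0,0],[0,0,0],[0,0,0],[0,0,0]], "yaw": [0.12,0.12,0.12,0.12,0.12,0.12,0.12,0.12,0.12,0.12]}}

```text
time: 9.72
ee_pos: [0.4247, -0.0423, 0.483]
tcp_rot: [-174.6, 0.0, 62.1]
wrist_force: [0.2, -1.6, -2.4]
opening: 0.0262
grasp_force: 59.8
```

Call:
{"name": "move_arm", "arguments": {"jaw": [1,1,1,1,1,1,1,1,1,1], "delta_pos": [[0,0,0],[0,0,0],[0,0,0],[0,0,0],[0,0,0],[0,0,0],[0,0,0],[0,0,0],[0,0,0],[0,0,0]], "yaw": [0.12,0.12,0.12,0.12,0.12,0.12,0.12,0.12,0.12,0.12]}}

```text
time: 10.55
ee_pos: [0.4247, -0.0422, 0.483]
tcp_rot: [-174.6, 0.0, 130.8]
wrist_force: [-0.3, 0.8, -2.2]
opening: 0.0266
grasp_force: 59.8
```

The 5.4° tilt is now baked into the commanded pose, and roll can't be commanded. It came from pushing against the +180° stop of joint 6. Pushing lightly against the −180° stop should undo it, so I'll turn on to that stop, clear above the rail.

Call:
{"name": "move_arm", "arguments": {"jaw": [1,1,1,1,1,1,1,1,1,1], "delta_pos": [[0,0,0],[0,0,0],[0,0,0],[0,0,0],[0,0,0],[0,0,0],[0,0,0],[0,0,0],[0,0,0],[0,0,0]], "yaw": [0.12,0.12,0.12,0.12,0.12,0.12,0.12,0.12,0.12,0.12]}}

```text
time: 11.38
ee_pos: [0.4246, -0.0422, 0.483]
tcp_rot: [-174.6, 0.0, -160.4]
wrist_force: [0.6, -0.1, -2.6]
opening: 0.0264
grasp_force: 59.8
```

Call:
{"name": "move_arm", "arguments": {"jaw": [1,1,1,1,1,1,1,1,1,1], "delta_pos": [[0,0,0],[0,0,0],[0,0,0],[0,0,0],[0,0,0],[0,0,0],[0,0,0],[0,0,0],[0,0,0],[0,0,0]], "yaw": [0.12,0.12,0.12,0.12,0.12,0.12,0.12,0.12,0.12,0.12]}}

```text
time: 12.22
ee_pos: [0.4245, -0.0422, 0.483]
tcp_rot: [-174.6, 0.1, -91.7]
wrist_force: [-0.3, -0.3, -2.6]
opening: 0.0263
grasp_force: 59.8
```

Call:
{"name": "move_arm", "arguments": {"jaw": [1,1,1,1,1,1,1,1,1,1], "delta_pos": [[0,0,0],[0,0,0],[0,0,0],[0,0,0],[0,0,0],[0,0,0],[0,0,0],[0,0,0],[0,0,0],[0,0,0]], "yaw": [0.12,0.12,0.12,0.12,0.12,0.12,0.12,0.12,0.12,0.12]}}

```text
time: 13.05
ee_pos: [0.4246, -0.0423, 0.483]
tcp_rot: [-174.6, 0.0, -22.9]
wrist_force: [0.6, -0.1, -1.5]
opening: 0.0265
grasp_force: 59.8
```

Run:
```python
from h import *
o=bot.get_obs()
for k in("time","q","ee_pos","tcp_rot"):print(k,np.round(o[k],3))
```

```text
time 13.05
q [  -7.047  -10.029    4.45   103.039    5.221 -164.055]
ee_pos [ 0.425 -0.042  0.483]
tcp_rot [-1.74585e+02  4.80000e-02 -2.29240e+01]
```

16° remain to the stop, then I push gently past it.

Call:
{"name": "move_arm", "arguments": {"jaw": [1,1,1,1], "delta_pos": [[0,0,0],[0,0,0],[0,0,0],[0,0,0]], "yaw": [0.12,0.12,0.08,0.03]}}

```text
time: 13.38
ee_pos: [0.4261, -0.0229, 0.483]
tcp_rot: [-175.3, 0.1, -4.4]
wrist_force: [0.5, -0.2, -1.3]
opening: 0.0262
grasp_force: 59.8
```

Run:
```python
from h import *
o=bot.get_obs()
for k in("time","q","ee_pos","tcp_rot"):print(k,np.round(o[k],3))
```

```text
time 13.383
q [  -4.292   -9.121    5.255  104.452    4.664 -179.887]
ee_pos [ 0.426 -0.023  0.483]
tcp_rot [-1.75336e+02  8.50000e-02 -4.40500e+00]
```

Call:
{"name": "move_arm", "arguments": {"jaw": [1,1,1,1], "delta_pos": [[0,-0.02,0],[0,-0.02,0],[0,-0.02,0],[0,0,0]], "yaw": [0.02,0.02,0.02,0]}}

```text
time: 13.72
ee_pos: [0.4298, -0.0276, 0.4835]
tcp_rot: [-177.5, 0.1, -4.4]
wrist_force: [0.7, -0.0, -2.2]
opening: 0.0262
grasp_force: 59.9
```

Run:
```python
from h import *
o=bot.get_obs()
for k in("time","q","ee_pos","tcp_rot"):print(k,np.round(o[k],3))
```

```text
time 13.717
q [  -4.318   -8.576    5.815  104.446    2.481 -179.952]
ee_pos [ 0.43  -0.028  0.484]
tcp_rot [-1.77519e+02  5.70000e-02 -4.36500e+00]
```

Call:
{"name": "move_arm", "arguments": {"jaw": [1,1,1,1], "delta_pos": [[0,-0.023,0],[0,-0.023,0],[0,-0.022,0],[0,0,0]], "yaw": [0.023,0.023,0.023,0]}}

```text
time: 14.05
ee_pos: [0.4343, -0.0324, 0.4836]
tcp_rot: [-179.9, 0.1, -4.3]
wrist_force: [-0.0, 1.0, -2.2]
opening: 0.0263
grasp_force: 59.9
```

Run:
```python
from h import *
o=bot.get_obs()
for k in("time","q","ee_pos","tcp_rot"):print(k,np.round(o[k],3))
```

```text
time 14.05
q [-4.28600e+00 -7.89800e+00  6.42900e+00  1.04428e+02  6.50000e-02
 -1.79946e+02]
ee_pos [ 0.434 -0.032  0.484]
tcp_rot [-1.79935e+02  1.00000e-01 -4.34000e+00]
```

The tool is vertical again. Turning back to yaw about 163.6° (bar-square) and moving over toward the left bay.

Call:
{"name": "move_arm", "arguments": {"jaw": [1,1,1,1,1,1,1,1,1,1], "delta_pos": [[0,0,0],[0,0,0],[0,0,0],[0,0,0],[0,0,0],[0,0,0],[0,0,0],[0,0,0],[0,0,0],[0,0,0]], "yaw": [-0.12,-0.12,-0.12,-0.12,-0.12,-0.12,-0.12,-0.12,-0.12,-0.12]}}

```text
time: 14.88
ee_pos: [0.4341, -0.0321, 0.4837]
tcp_rot: [-179.9, 0.1, -73.4]
wrist_force: [-0.7, -0.2, -2.5]
opening: 0.0266
grasp_force: 59.9
```

Call:
{"name": "move_arm", "arguments": {"jaw": [1,1,1,1,1,1,1,1,1,1], "delta_pos": [[0,0.01,0],[0,0.01,0],[0,0.01,0],[0,0.01,0],[0,0.01,0],[0,0.01,0],[0,0.01,0],[0,0.01,0],[0,0.01,0],[0,0,0]], "yaw": [-0.12,-0.12,-0.12,-0.12,-0.12,-0.12,-0.12,-0.12,-0.12,-0.12]}}

```text
time: 15.72
ee_pos: [0.4341, 0.059, 0.4836]
tcp_rot: [-179.9, 0.1, -142.1]
wrist_force: [0.2, -0.5, -2.1]
opening: 0.0268
grasp_force: 59.9
```

Call:
{"name": "move_arm", "arguments": {"jaw": [1,1,1,1,1,1,1,1,1,1], "delta_pos": [[0,0,0],[0,0,0],[0,0,0],[0,0,0],[0,0,0],[0,0,0],[0,0,0],[0,0,0],[0,0,0],[0,0,0]], "yaw": [-0.12,-0.12,-0.12,-0.12,-0.12,-0.12,-0.12,-0.112,0,0]}}

```text
time: 16.55
ee_pos: [0.4341, 0.0579, 0.4837]
tcp_rot: [-179.9, 0.1, 163.8]
wrist_force: [-0.1, -0.2, -2.4]
opening: 0.0261
grasp_force: 59.9
```

Run:
```python
from fit import *
import pickle
o=bot.get_obs();print(o["time"],o["q"].round(2),o["ee_pos"],o["tcp_rot"],o["grasp_force"])
m=camera_model("wrist");im=camera("wrist");save("w7",im)
for t in("left_bay","right_bay","large_pair_seat"):
    for r in pinpoint("wrist",t)[:1]:print(t,r["xy"],r["confidence"],onz(m,r["xy"],.15).round(4))
k=mask("wrist","rail");print(fit(RAIL,[(m,k)],(.481,-.012,-.285))) if k is not None else 0
k=mask("wrist","large_pair");p=o["ee_pos"]
if k is not None:print("pair",fit(LARGE,[(m,k)],(p[0],p[1],np.radians(o["tcp_rot"][2]),p[2]-.3)))
# rail axis from manual pixels in earlier pictures (w5 needs its pose): recompute from top masks
for c in("top","scene"):
    camera(c);print(c,[(t,np.round(r["xy"],1),r["confidence"]) for t in("left_bay","right_bay") for r in pinpoint(c,t)[:1]])
```

```text
16.55 [  7.63  -7.65   6.66 104.28  -0.17  23.82] [0.43410959 0.0578575  0.483661  ] [-1.79859114e+02  9.10321595e-02  1.63817621e+02] 59.86299279192281
right_bay [182.5, 250.9] 0.96 [ 0.4586 -0.085   0.15  ]
large_pair_seat [320.0, 263.2] 0.81 [0.5071 0.0366 0.15  ]
(array([ 0.47604811, -0.01518956, -0.27368063]), np.float64(0.3177375482050082))
pair (array([0.43373661, 0.05739862, 2.86289903, 0.17646452]), np.float64(0.18789023529708782))
top [('left_bay', array([361.7, 167.6]), 0.26), ('right_bay', array([361.9, 227.2]), 0.81)]
scene [('left_bay', array([309.3, 198.7]), 0.79), ('right_bay', array([336.3, 242. ]), 0.62)]
```

View pics/w7.png

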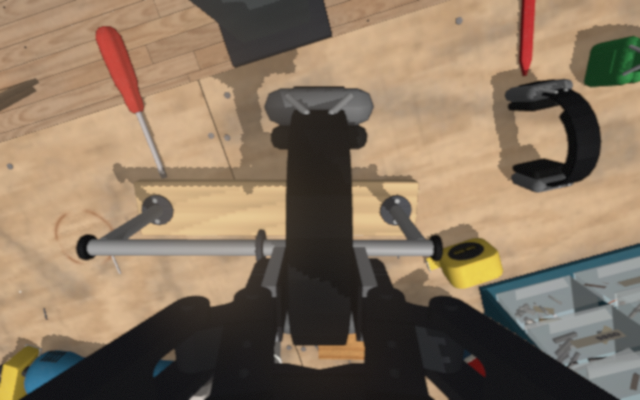

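w7 shows the bar lying horizontal: end caps at (88,246) right bay end and (435,247) left bay end, disc at (262,244). The pair's band runs vertical at column 320, square to the bar. Now turning those pixels into positions.

Run:
```python
from h import *
m=camera_model("wrist");im=cv2.imread("pics/w7.png").astype(float).mean(2)
P=[]
for c in list(range(110,250,10))+list(range(375,425,5)):
    col=cv2.GaussianBlur(im,(5,5),0)[230:266,c];g=np.diff(col)
    a,b=230+np.argmax(g)+.5,230+np.argmin(g)+.5;P.append((c,a,b))
P=np.array(P);print(P[::3].tolist())
f=np.polyfit(P[:,0],np.median(P[:,1:],axis=1) if 0 else P[:,1:].mean(1),1);print(f)
cap1,cap2,disc=[onz(m,(c,np.polyval(f,c)),.142) for c in(88,436,262)]
print(cap1,cap2,disc,"len",np.linalg.norm(cap1-cap2),"(338) yaw",np.degrees(np.arctan2(-(cap2-cap1)[0],(cap2-cap1)[1])))
mid=(cap1+cap2)/2;u=(cap2-cap1)/np.linalg.norm(cap2-cap1);print("mid",mid,"LB",mid+.075*u,"LBdisc",disc+.075*u,"RB",disc-.075*u)
```

```text
[[110.0, 240.5, 231.5], [140.0, 230.5, 238.5], [170.0, 242.5, 238.5], [200.0, 243.5, 238.5], [230.0, 243.5, 238.5], [380.0, 246.5, 260.5], [395.0, 247.5, 238.5], [410.0, 246.5, 253.5]]
[1.86427729e-02 2.36988341e+02]
[ 0.42308088 -0.17190418  0.142     ] [0.52390234 0.14812732 0.142     ] [ 0.47344698 -0.0120301   0.142     ] len 0.3355370639542212 (338) yaw -17.486305756433982
mid [ 0.47349161 -0.01188843  0.142     ] LB [0.49602745 0.05964573 0.142     ] LBdisc [0.49598282 0.05950406 0.142     ] RB [ 0.45091114 -0.08356426  0.142     ]
```

Run:
```python
from h import *
m=camera_model("wrist");im=cv2.imread("pics/w7.png");hs=cv2.cvtColor(im,cv2.COLOR_BGR2HSV)[...,1].astype(float)
P=[]
for c in list(range(115,250,5))+list(range(380,425,5)):
    r=np.where(hs[225:270,c]<55)[0]+225
    if len(r)>8:P.append((c,r.min(),r.max(),np.median(r)))
P=np.array(P);print(P[::4].tolist())
f=np.polyfit(P[:,0],P[:,3],1);res=P[:,3]-np.polyval(f,P[:,0]);ok=abs(res)<2;f=np.polyfit(P[ok,0],P[ok,3],1);print(f,ok.sum(),res.round(1))
cap1,cap2,disc=[onz(m,(c,np.polyval(f,c)),.142) for c in(88,436,262)]
v=cap2-cap1;print(cap1,cap2,"len",np.linalg.norm(v),"yaw",np.degrees(np.arctan2(-v[0],v[1])))
mid=(cap1+cap2)/2;u=v/np.linalg.norm(v);print("mid",mid,"LB",mid+.075*u,"LBdisc",disc+.075*u,"RB",disc-.075*u)
```

```text
[[115.0, 229.0, 265.0, 245.5], [135.0, 225.0, 255.0, 243.5], [155.0, 240.0, 255.0, 247.5], [175.0, 240.0, 255.0, 247.5], [195.0, 240.0, 254.0, 247.0], [215.0, 240.0, 255.0, 247.5], [235.0, 240.0, 255.0, 247.5], [385.0, 240.0, 255.0, 247.5], [405.0, 225.0, 255.0, 242.5]]
[-1.02437180e-03  2.47428376e+02] 28 [-0.7 -5.7 -6.2 -4.7 -2.7 -1.2  1.3  1.3  1.3  1.3  1.3  1.3  1.3  1.3
  1.3  1.3  0.8  1.3  1.3  1.3  1.3  1.3  1.3  1.3  1.3  1.3  1.3  5.4
  1.4  1.4  1.4  0.9 -3.6 -6.1 -5.1 -1.6]
[ 0.43130714 -0.17609447  0.142     ] [0.52582039 0.14775337 0.142     ] len 0.3373576394547361 yaw -16.26960164320069
mid [ 0.47856376 -0.01417055  0.142     ] LB [0.49957557 0.057826   0.142     ] LBdisc [0.49967463 0.05816541 0.142     ] RB [ 0.45765101 -0.0858277   0.142     ]
```

Bar yaw is −16.3° with cap spacing 337 mm (338 expected). The left bay is at (0.4996, 0.058) and the right bay at (0.4577, −0.0858), agreeing with the network points and with the triangulated height of 0.149. Moving over the bay and lowering.

Call:
{"name": "move_arm", "arguments": {"jaw": [1,1,1,1,1,1,1,1,1,1], "delta_pos": [[0.015,0,0],[0.025,0,0],[0.02,0,0],[0.0055,0,0],[0,0,0],[0,0,-0.02],[0,0,-0.03],[0,0,-0.03],[0,0,-0.03],[0,0,-0.02]], "yaw": [0,0,0,0,0,0,0,0,0,0]}}

```text
time: 17.98
ee_pos: [0.4983, 0.0578, 0.3511]
tcp_rot: [-179.8, -0.0, 163.6]
wrist_force: [-0.3, -0.3, -3.0]
opening: 0.0263
grasp_force: 59.8
```

Call:
{"name": "move_arm", "arguments": {"jaw": [1,1,1,1,1], "delta_pos": [[0,0,-0.01],[0,0,-0.006],[0,0,-0.003],[0,0,0],[0,0,0]], "yaw": [0,0,0,0,0]}}

```text
time: 18.4
ee_pos: [0.4997, 0.0579, 0.336]
tcp_rot: [-179.9, 0.2, 163.6]
wrist_force: [0.8, -0.1, -2.0]
opening: 0.0261
grasp_force: 59.8
```

Lower in small steps until contact.

Call:
{"name": "move_arm", "arguments": {"jaw": [1,1,1,1], "delta_pos": [[0,0,-0.003],[0,0,-0.003],[0,0,0],[0,0,0]], "yaw": [0,0,0,0]}}

```text
time: 18.73
ee_pos: [0.4996, 0.0579, 0.3286]
tcp_rot: [-179.9, 0.1, 163.6]
wrist_force: [-1.1, -0.3, -2.0]
opening: 0.0268
grasp_force: 59.9
```

Call:
{"name": "move_arm", "arguments": {"jaw": [1,1,1], "delta_pos": [[0,0,-0.001],[0,0,-0.001],[0,0,0]], "yaw": [0,0,0]}}

```text
time: 18.98
ee_pos: [0.4996, 0.0579, 0.3265]
tcp_rot: [-179.9, 0.1, 163.6]
wrist_force: [0.2, -0.3, -1.7]
opening: 0.0263
grasp_force: 59.9
```

Call:
{"name": "move_arm", "arguments": {"jaw": [1,1,1], "delta_pos": [[0,0,-0.001],[0,0,-0.0005],[0,0,0]], "yaw": [0,0,0]}}

```text
time: 19.23
ee_pos: [0.4995, 0.0579, 0.3255]
tcp_rot: [-179.9, 0.1, 163.6]
wrist_force: [0.3, 0.5, 1.0]
opening: 0.026
grasp_force: 60.3
```

Call:
{"name": "move_arm", "arguments": {"jaw": [1,1], "delta_pos": [[0,0,-0.0007],[0,0,0]], "yaw": [0,0]}}

```text
time: 19.4
ee_pos: [0.4995, 0.0579, 0.3254]
tcp_rot: [-179.9, 0.2, 163.6]
wrist_force: [-2.6, -0.4, 5.2]
opening: 0.0265
grasp_force: 60.9
```

Contact, with 5 N on the bar. Releasing gradually and rising straight up.

Call:
{"name": "move_arm", "arguments": {"jaw": [0.6,0.6,0.5,0.3,0.1,0,0,0,0,0], "delta_pos": [[0,0,0],[0,0,0],[0,0,0],[0,0,0],[0,0,0],[0,0,0],[0,0,0.01],[0,0,0.025],[0,0,0.03],[0,0,0.03]], "yaw": [0,0,0,0,0,0,0,0,0,0]}}

```text
time: 20.23
ee_pos: [0.4992, 0.0578, 0.421]
tcp_rot: [-179.8, 0.1, 163.6]
wrist_force: [0.6, -0.2, 0.9]
opening: 0.0854
grasp_force: 0.0
```

Run:
```python
from fit import *
o=bot.get_obs();print(o["time"],o["ee_pos"],o["tcp_rot"],o["opening"],o["wrist_force"])
m=camera_model("wrist");im=camera("wrist");save("w8",im)
k=mask("wrist","large_pair")
if k is not None:print(k.sum(),"pair",fit(LARGE,[(m,k)],(.4995,.058,2.86,.025)))
for c in("wrist","scene","top"):
    if c!="wrist":camera(c)
    for t in("large_pair_seat",):print(c,[(np.round(r["xy"],1),r["confidence"]) for r in pinpoint(c,t)[:2]])
    M=camera_model(c);X=np.array(M["R"])@[.4996,.058,.150]+M["t"];print("expect",X[0]/X[2]*M["fx"]+M["cx"],X[1]/X[2]*M["fy"]+M["cy"])
```

```text
20.2333 [0.49921268 0.05783369 0.42102152] [-1.79843655e+02  6.08221759e-02  1.63618773e+02] 0.08542368915992267 [ 0.56437443 -0.18128123  0.86716649]
9115.0 pair (array([0.50063247, 0.05657376, 2.85448105, 0.01309057]), np.float64(0.11190820289368197))
wrist [(array([321.2, 209.3]), 0.76)]
expect 319.42921029584846 203.25782016449145
scene [(array([306.7, 203.9]), 0.75), (array([303.9, 193.6]), 0.29)]
expect 307.9824775144954 203.2952898830811
top []
expect 319.01088323948903 212.82341650373226
```

The large pair hangs at its bay: fit yaw 163.5°, position within 1.5 mm. On to the black small pair.

Call:
{"name": "move_arm", "arguments": {"jaw": [0,0,0,0,0,0,0,0,0,0], "delta_pos": [[-0.005,0.02,0.01],[-0.005,0.033,0],[-0.005,0.033,0],[-0.004,0.033,0],[0,0.033,0],[0,0.033,0],[0,0.033,0],[-0.001,0.03,-0.01],[-0.001,0.01,-0.02],[0,0,0]], "yaw": [0.02,0.02,0.02,0.02,0.02,0.02,0,0,0,0]}}

```text
time: 21.42
ee_pos: [0.478, 0.3182, 0.3944]
tcp_rot: [-179.6, -0.2, 170.7]
wrist_force: [0.4, -1.0, -0.6]
opening: 0.0853
grasp_force: 0.0
```

Run:
```python
from fit import *
o=bot.get_obs();print(o["time"],o["ee_pos"],o["tcp_rot"])
m=camera_model("wrist");im=camera("wrist");save("w9",im)
for r in outline_of("wrist","small_pair"):
    k=r["mask"];print(r["xy"],r["confidence"],k.sum(),im[k].mean(0))
    k=k.astype(float);g=im[r["mask"]].mean(0)
    if g[1]>1.3*g[0]:continue
    for p0 in((.478,.32,-.16+np.pi),(.478,.32,-.16+np.pi,0)):print(fit(SMALL,[(m,k)],p0))
for t in("small_pair","small_pair_seat"):print([(np.round(r["xy"],1),r["confidence"]) for r in pinpoint("wrist",t)])
```

```text
21.4167 [0.47799572 0.31815221 0.39443364] [-179.6141289    -0.19555981  170.66117486]
[320.7, 180.9] 0.8 5484 [57.3654267  50.46699489 43.95897155]
(array([0.47408789, 0.31899531, 3.08410288]), np.float64(0.1546572701041805))
(array([ 0.47667862,  0.31848566,  3.08594863, -0.01327138]), np.float64(0.10979091264225671))
[470.3, 106.6] 0.75 7258 [40.07977404 90.42160375 48.08211629]
[(array([321.1, 173.7]), 0.95), (array([446.4, 108.4]), 0.81), (array([317.3, 194. ]), 0.72)]
[(array([496.5, 107.3]), 0.96), (array([318.4, 194.5]), 0.66)]
```

Call:
{"name": "move_arm", "arguments": {"jaw": [0,0,0,0,0], "delta_pos": [[-0.001,0.0005,-0.025],[-0.001,0,-0.025],[0,0,-0.015],[0,0,0],[0,0,0]], "yaw": [0.05,0.055,0,0,0]}}

```text
time: 22.03
ee_pos: [0.4767, 0.3155, 0.3353]
tcp_rot: [-179.9, 0.1, 176.4]
wrist_force: [0.2, 0.2, 1.3]
opening: 0.0855
grasp_force: 0.0
```

Run:
```python
from fit import *
o=bot.get_obs();print(o["time"],o["ee_pos"],o["tcp_rot"])
m=camera_model("wrist");im=camera("wrist");save("w10",im)
for r in outline_of("wrist","small_pair"):
    k=r["mask"];g=im[k].mean(0);print(r["xy"],r["confidence"],g)
    if g[1]>1.3*g[0]:continue
    k=k.astype(float)
    for p0 in((.475,.319,3.08),(.475,.319,3.08,0)):print(fit(SMALL,[(m,k)],p0))
```

```text
22.0333 [0.47673315 0.31547909 0.33530268] [-1.79858204e+02  1.00678966e-01  1.76418117e+02]
[324.2, 191.2] 0.89 [53.18132276 46.8719346  41.03975725]
(array([0.47523448, 0.31956114, 3.10455388]), np.float64(0.17104916492701516))
(array([ 0.47755116,  0.31887454,  3.07274673, -0.01493351]), np.float64(0.11626813535198399))
[516.8, 124.8] 0.58 [40.17135726 91.64893709 48.75789655]
```

Small pair confirmed at (0.4765, 0.319), yaw 176.5°. Its mask colour is black-grey, while the green one was skipped at (517,125). Descending and gripping.

Call:
{"name": "move_arm", "arguments": {"jaw": [0,0,0,0,1,1,1,1,1,1], "delta_pos": [[0,0.0035,-0.022],[0,0,-0.022],[0,0,-0.019],[0,0,0],[0,0,0],[0,0,0],[0,0,0],[0,0,0],[0,0,0],[0,0,0]], "yaw": [0,0,0,0,0,0,0,0,0,0], "force": 60}}

```text
time: 22.97
ee_pos: [0.4768, 0.32, 0.2728]
tcp_rot: [-179.9, 0.2, 176.5]
wrist_force: [-0.7, -1.4, 6.7]
opening: 0.0228
grasp_force: 59.9
```

Call:
{"name": "move_arm", "arguments": {"jaw": [1,1,1,1,1,1,1,1,1,1], "delta_pos": [[0,0,0.008],[0,0,0.015],[0,0,0.025],[0,0,0.03],[-0.005,0,0.03],[-0.005,0,0.03],[-0.01,0,0.03],[-0.01,-0.01,0.03],[-0.01,-0.02,0.01],[-0.01,-0.03,0]], "yaw": [0,0,0,0,0,0,0,0,0,0]}}

```text
time: 23.8
ee_pos: [0.426, 0.2604, 0.4825]
tcp_rot: [180.0, 0.3, 176.6]
wrist_force: [1.5, -0.3, -1.0]
opening: 0.0223
grasp_force: 59.2
```

Call:
{"name": "move_arm", "arguments": {"jaw": [1,1,1,1,1,1,1,1,1,1], "delta_pos": [[-0.01,-0.035,0],[0,-0.037,0],[0,-0.037,0],[0,-0.037,0],[0,-0.037,0],[0,-0.037,0],[0,-0.037,0],[0,-0.037,0],[0,-0.03,0],[0,-0.015,0]], "yaw": [-0.028,-0.028,-0.028,-0.028,-0.028,-0.028,-0.028,-0.027,0,0]}}

```text
time: 24.63
ee_pos: [0.416, -0.0818, 0.4799]
tcp_rot: [-179.8, 0.1, 163.6]
wrist_force: [1.4, 0.2, -1.4]
opening: 0.0227
grasp_force: 59.3
```

Call:
{"name": "move_arm", "arguments": {"jaw": [1,1,1], "delta_pos": [[0,-0.005,0],[0,0,0],[0,0,0]], "yaw": [0,0,0]}}

```text
time: 24.88
ee_pos: [0.4165, -0.0838, 0.4797]
tcp_rot: [-179.9, 0.1, 163.7]
wrist_force: [0.4, -0.4, -1.1]
opening: 0.0222
grasp_force: 59.3
```

Run:
```python
from fit import *
o=bot.get_obs();print(o["time"],o["q"].round(1),o["ee_pos"],o["tcp_rot"],o["grasp_force"])
m=camera_model("wrist");im=camera("wrist");save("w11",im)
for t in("left_bay","right_bay"):
    for r in pinpoint("wrist",t)[:1]:print(t,r["xy"],r["confidence"],onz(m,r["xy"],.15).round(4))
p=o["ee_pos"]
for r in outline_of("wrist","small_pair"):
    if im[r["mask"]].mean(0)[1]<70:print(r["xy"],fit(SMALL,[(m,r["mask"].astype(float))],(p[0],p[1],2.86,p[2]-.273)))
k=mask("wrist","large_pair")
if k is not None:print(k.sum(),"L",fit(LARGE,[(m,k)],(.4995,.058,2.86,.025)))
```

```text
24.8833 [-1.13e+01 -9.60e+00  4.50e+00  1.04e+02 -1.00e-01  4.90e+00] [ 0.41650108 -0.08378943  0.47968348] [-1.79874268e+02  8.51688158e-02  1.63710776e+02] 59.32241741249527
[315.8, 209.7] (array([ 0.41663406, -0.08449625,  2.8658982 ,  0.19897916]), np.float64(0.20788417038622686))
8463.0 L (array([0.50691014, 0.06412886, 2.84356724, 0.00903632]), np.float64(0.13957602876215114))
```

Call:
{"name": "move_arm", "arguments": {"jaw": [1,1,1,1,1,1,1,1,1,1], "delta_pos": [[0.015,-0.001,0],[0.02,-0.001,0],[0.0062,0,0],[0,0,0],[0,0,-0.02],[0,0,-0.03],[0,0,-0.03],[0,0,-0.03],[0,0,-0.02],[0,0,-0.008]], "yaw": [0,0,0,0,0,0,0,0,0,0]}}

```text
time: 25.97
ee_pos: [0.4565, -0.0857, 0.3385]
tcp_rot: [-179.8, -0.1, 163.8]
wrist_force: [-0.9, -0.1, -2.7]
opening: 0.0221
grasp_force: 59.2
```

Call:
{"name": "move_arm", "arguments": {"jaw": [1,1,1,1,1,1], "delta_pos": [[0,0,-0.004],[0,0,-0.003],[0,0,-0.003],[0,0,-0.001],[0,0,0],[0,0,0]], "yaw": [0,0,0,0,0,0]}}

```text
time: 26.47
ee_pos: [0.4579, -0.0862, 0.3312]
tcp_rot: [-179.9, 0.1, 163.7]
wrist_force: [-0.2, -0.2, -1.0]
opening: 0.022
grasp_force: 59.3
```

Call:
{"name": "move_arm", "arguments": {"jaw": [1,1,1,1], "delta_pos": [[0,0,-0.0015],[0,0,-0.0015],[0,0,0],[0,0,0]], "yaw": [0,0,0,0]}}

```text
time: 26.8
ee_pos: [0.4578, -0.0861, 0.3274]
tcp_rot: [-179.9, 0.1, 163.7]
wrist_force: [-1.1, -0.1, -1.1]
opening: 0.0227
grasp_force: 59.3
```

Call:
{"name": "move_arm", "arguments": {"jaw": [1,1,1], "delta_pos": [[0,0,-0.001],[0,0,0],[0,0,0]], "yaw": [0,0,0]}}

```text
time: 27.05
ee_pos: [0.4578, -0.0861, 0.3264]
tcp_rot: [-179.9, 0.1, 163.7]
wrist_force: [-1.1, -0.8, -2.1]
opening: 0.0225
grasp_force: 59.3
```

Call:
{"name": "move_arm", "arguments": {"jaw": [1,1,1], "delta_pos": [[0,0,-0.001],[0,0,0],[0,0,0]], "yaw": [0,0,0]}}

```text
time: 27.3
ee_pos: [0.4577, -0.0861, 0.326]
tcp_rot: [-179.9, 0.1, 163.7]
wrist_force: [-1.2, 0.2, 4.4]
opening: 0.0223
grasp_force: 59.9
```

Call:
{"name": "move_arm", "arguments": {"jaw": [1,1], "delta_pos": [[0,0,-0.0005],[0,0,0]], "yaw": [0,0]}}

```text
time: 27.47
ee_pos: [0.4577, -0.0861, 0.326]
tcp_rot: [-179.9, 0.2, 163.7]
wrist_force: [-3.7, 0.4, 8.3]
opening: 0.0223
grasp_force: 60.5
```

Seated on the bar. Release, rise and back off to the near side.

Call:
{"name": "move_arm", "arguments": {"jaw": [0.6,0.6,0.5,0.3,0.1,0,0,0,0,0], "delta_pos": [[0,0,0],[0,0,0],[0,0,0],[0,0,0],[0,0,0],[0,0,0],[0,0,0.01],[0,0,0.025],[0,0,0.03],[0,0,0.03]], "yaw": [0,0,0,0,0,0,0,0,0,0]}}

```text
time: 28.3
ee_pos: [0.4574, -0.086, 0.4215]
tcp_rot: [-179.9, 0.1, 163.7]
wrist_force: [0.8, -0.0, 0.3]
opening: 0.0855
grasp_force: 0.0
```

Call:
{"name": "move_arm", "arguments": {"jaw": [0,0,0,0,0], "delta_pos": [[0,0.02,0.02],[0,0.025,0.02],[0,0.025,0.01],[0,0,0],[0,0,0]], "yaw": [0,0,0,0,0]}}

```text
time: 28.72
ee_pos: [0.4578, -0.0153, 0.4712]
tcp_rot: [-179.9, 0.2, 163.9]
wrist_force: [-0.5, 0.4, -0.4]
opening: 0.0852
grasp_force: 0.0
```

Run:
```python
from fit import *
o=bot.get_obs();print(o["time"],o["ee_pos"],o["tcp_rot"],o["wrist_force"])
m=camera_model("wrist");im=camera("wrist");save("w12b",im)
for t,P,p in(("large_pair",LARGE,(.4995,.058,2.86,.02)),("small_pair",SMALL,(.4577,-.0858,2.86,.045))):
    for r in outline_of("wrist",t):
        if im[r["mask"]].mean(0)[1]<80:print(t,r["xy"],fit(P,[(m,r["mask"].astype(float))],p))
s=camera("scene");s=cv2.resize(s[150:310,220:400],(540,480),interpolation=cv2.INTER_CUBIC)
save("fin",np.vstack([cv2.resize(im,(480,300)),cv2.resize(s,(338,300))[:, :480] if 0 else cv2.copyMakeBorder(cv2.resize(s,(338,300)),0,0,0,142,0)]))
```

```text
28.7167 [ 0.45776992 -0.01529686  0.47118529] [-179.87573506    0.19616679  163.85991725] [-0.4618152   0.39458611 -0.4234789 ]
large_pair [405.3, 196.9] (array([0.50365683, 0.06032505, 2.85911046, 0.00996609]), np.float64(0.10657862580850874))
small_pair [247.2, 199.3] (array([ 0.46156301, -0.09287607,  2.85971509,  0.03502763]), np.float64(0.11748151901691972))
```

View pics/fin.png

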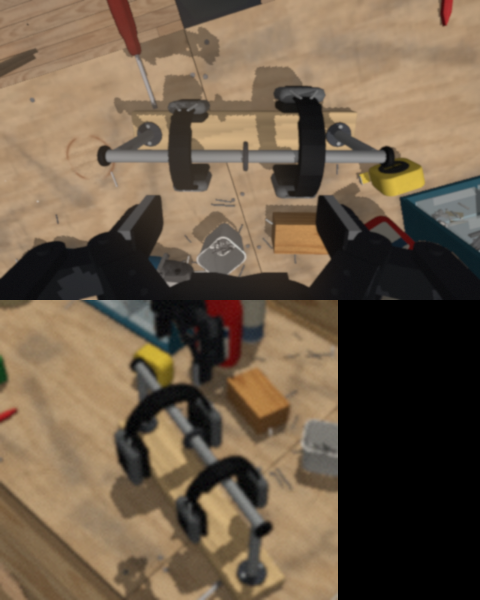

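The final picture shows both pairs hanging across the bar with a cup either side. The large pair is at wrist (405,197) in the left bay and the small pair at (247,199) in the right bay, both square to it (yaw 163.8°). The other things are where they were. A short settling check follows, then I hand in.

Call:
{"name": "move_arm", "arguments": {"jaw": [0,0,0,0,0,0,0,0], "delta_pos": [[0,0,0],[0,0,0],[0,0,0],[0,0,0],[0,0,0],[0,0,0],[0,0,0],[0,0,0]], "yaw": [0,0,0,0,0,0,0,0]}}

```text
time: 29.58
ee_pos: [0.4578, -0.0161, 0.47]
tcp_rot: [-179.9, 0.1, 163.7]
wrist_force: [-0.3, 0.4, 0.0]
opening: 0.0854
grasp_force: 0.0
```

Run:
```python
from h import *
im=camera("wrist");a=cv2.imread("pics/w12b.png")[...,::-1]
print("moved px",(np.abs(im.astype(int)-a).max(2)>40).sum())
print(bot.job_done())
```

```text
moved px 1004
the job is handed in; nothing more can be done
None
```

I hung both pairs on the bar, the larger in the left bay and the smaller in the right, and handed the job in at about 30 s; the last check before that found about 1,000 changed pixels between two wrist pictures, most likely from the arm settling, but I did not confirm it.

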